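# Key test of a repaired crane remote

### The arm

A 6-joint arm with a two-finger parallel gripper is mounted at the origin on the work surface. World frame = base frame: x ahead of the robot, y to its left, z up, the work surface at z = 0. Lengths are in m, angles in degrees, forces in N, time in s.
With the tool pointing down it reaches from about 0.35 to 0.875 m from the base axis. Payload 4.2 kg.
Tool frame: the origin (TCP) lies midway between the tips of the shut fingers; the grasp point (between the pads) lies 19 mm behind it; z points along the fingers, y is the line along which they close (so a half turn about z gives the same grasp; the last joint's range is limited). The gripper opens to 87 mm and grips with 3 to 60 N. Pads are 19 mm wide; open, the fingers measure 117 mm over their backs; the gripper's body (75 mm by 190 mm) begins 51 mm behind the grasp point.
Start: joints at [82.311, 22.042, 0.453, 0, -68.411, -14.817], TCP at [0.239, 0.577, 0.223] pointing down, gripper open.
Joint ranges: [-179.83, 179.83], [-69.29, 118.12], [-61.27, 80.66], [-181.25, 117.63], [-171.15, -9.14], [-177.46, 177.46]. Speed limits (degrees/s): [159.86, 159.86, 180, 180, 180, 180].

### API

Orientations are given as a 3x3 rotation matrix whose columns are the frame's x, y, z axes.
In Python, from station import * gives the robot as it stands.
- The arm moves only by the tool move_arm, never from a script. Its argument "targets" is text: rows parted by semicolons, each of 4 numbers parted by spaces: the shift along the world's x, y, z in units of 25 mm (1.0 is 25 mm), then the turn about the world's z in units of 5 degrees (1.0 is 5 degrees). In form: tx ty tz spin; .... A call has 1 to 10 rows; each row shifts and turns the commanded pose from where the row before left it; what a row does not reach is not made up. A row lasts 1/12 s, in which the tool goes at most 41.7 mm and 7.16 degrees, less where a joint would pass 70% of its speed; a pose out of reach is approached as far as the arm can. A call is refused whole if a number of a shift passes 1 or a number of a turn 1, either way. A call with a gripper value outside its range is refused whole. "gripper" is the finger opening in mm, from 0 to 87, set as the call begins (left out, the last holds). The fingers move at their own pace and stop on an object; the grip force is fixed at half the most. Time passes only in rows, so rows that do not move let the fingers close. It gives the time, the measured TCP pose, the force, the opening and the grip force at its end, in the units of the state.
- sense(): the state, without advancing time (a new reading comes with each control period).
- capture(name): name is "scene" or "side" or "wrist"; returns a dict with "image" (384x512x3 uint8, blue, green, red), "fx", "fy", "cx", "cy" (pixels), "world_from_camera" (4x4, takes a point from camera to world coordinates); the wrist camera has in their place "hand_eye" (4x4, takes a point from camera to tool coordinates, whose origin is the TCP and whose axes are the flange's). Camera axes: x right, y up, looking along -z (the intrinsics and any distortion apply to the point x, -y, -z); pixel columns grow to the right and rows downward; lengths in m; the calibration is good to about 2 mm. A picture is of the moment at which its call begins: read the wrist's pose just before it. There is no depth.
- finish_job(): hands the job in; it is judged then, once.
The state is a dict: "time_s": time; "joints": joint angles; "joint_velocities": joint speeds; "effort": joint torques, N m; "tcp_pos": TCP position; "ee_rot": TCP orientation; "wrist_force": force on the tool from outside, world axes, zero at the start; "moment": the same for the moment, N m; "gripper_width": opening from 0.0 (shut) to 1.0 (fully open); "gripper_force": force on a finger pad.
Only numpy, scipy, OpenCV 4.12 (cv2) and the standard library are available. Lean on these libraries where they do the work, as an engineer would, in place of code of your own. Each camera call takes 0.05 s, during which the arm holds its last target. There are 200 camera calls.

### The job

Test the keys of the repaired orange crane remote where it lies: with the fingertips run down its column of white keys, starting at the end with the red stop knob, pressing each key well down by itself and letting it spring back before the next, and finish still holding the last white key (the one farthest from the stop knob) down so that a colleague can read the receiver. Press gently, as on any keypad (never harder than 30 N), without pressing a blue key or the stop knob. Do not pick up, tip or shove the remote, and leave everything else on the bench where it is.

Things in the scene. Friction and masses are not known exactly. Their poses are not given: they have to be found in the camera images.
- remote: Orange crane remote lying face up and loose, 252 x 88 mm, face 41 mm up, 0.6 kg; slides if shoved. Origin under its centre, +x to the end with the red stop knob, z up. Two columns of four rubber keys, 18 x 18 mm, tops 47 mm up: white at y +18, blue at y -18, each at x +40, +10, -20, -50 mm; free gaps 12 mm along a column, 18 mm between columns.
- white1 (a joint): travel of the white key nearest the red stop knob, in m: 0 up, 0.004 fully down; starts to yield at 1.5 N, then 1.5 N per mm, bottoms at 7.5 N, springs back when let go. Counts as pressed beyond 0.0024 and as up below 0.0012.
- white1_top (a point): centre of the top of the white key nearest the red stop knob; it moves with the key
- white2 (a joint): travel of the white key second from the red stop knob, in m: 0 up, 0.004 fully down; starts to yield at 1.5 N, then 1.5 N per mm, bottoms at 7.5 N, springs back when let go. Counts as pressed beyond 0.0024 and as up below 0.0012.
- white2_top (a point): centre of the top of the white key second from the red stop knob; it moves with the key
- white3 (a joint): travel of the white key third from the red stop knob, in m: 0 up, 0.004 fully down; starts to yield at 1.5 N, then 1.5 N per mm, bottoms at 7.5 N, springs back when let go. Counts as pressed beyond 0.0024 and as up below 0.0012.
- white3_top (a point): centre of the top of the white key third from the red stop knob; it moves with the key
- white4 (a joint): travel of the white key farthest from the red stop knob, in m: 0 up, 0.004 fully down; starts to yield at 1.5 N, then 1.5 N per mm, bottoms at 7.5 N, springs back when let go. Counts as pressed beyond 0.0024 and as up below 0.0012.
- white4_top (a point): centre of the top of the white key farthest from the red stop knob; it moves with the key
- blue1 (a joint): travel of the blue key nearest the red stop knob, 0 up, 0.004 fully down; not to be pressed
- blue2 (a joint): travel of the blue key second from the red stop knob, 0 up, 0.004 fully down; not to be pressed
- blue3 (a joint): travel of the blue key third from the red stop knob, 0 up, 0.004 fully down; not to be pressed
- blue4 (a joint): travel of the blue key farthest from the red stop knob, 0 up, 0.004 fully down; not to be pressed
- stop (a joint): travel of the red stop knob, 0 up, 0.005 fully down; not to be pressed
- stop_top (a point): centre of the top of the red mushroom stop knob, 36 mm across, 67 mm above the remote's underside, at own x = +96 mm of the remote
- grey_remote: a second remote of the same shape and size in a grey casing, waiting for repair (its keys do not move); origin under its centre
- spool: solder spool standing on end, yellow flanges 54 mm across, 40 mm tall; origin under its centre
- dish: steel dish 76 mm across, 22 mm tall; origin under its centre
- cells: black holder 78 x 46 mm with two purple cells, 23 mm tall; origin under its centre
- screwdriver: screwdriver 170 mm long lying flat, handle to its own -x; origin on the underside
- flux: white dropper bottle 42 mm across, 110 mm tall; origin under its centre
- tray: white tray 150 x 210 x 35 mm with a green circuit board; origin under its centre

How it is judged (in metres and radians):
On the way, in this order (a step that is already met when the one before it is completed fails the run):
1. white key 1 (nearest the red stop knob) pressed down by itself (value of joint white1 above 0.0024 m and value of joint each of white2, white3, white4 below 0.0012 m), for 0.1 s.
2. white key 2 (second from the red stop knob) pressed down by itself (value of joint white2 above 0.0024 m and value of joint each of white1, white3, white4 below 0.0012 m), for 0.1 s.
3. white key 3 (third from the red stop knob) pressed down by itself (value of joint white3 above 0.0024 m and value of joint each of white1, white2, white4 below 0.0012 m), for 0.1 s.
4. white key 4 (farthest from the red stop knob) pressed down by itself (value of joint white4 above 0.0024 m and value of joint each of white1, white2, white3 below 0.0012 m), for 0.1 s.
At the end, for the whole second after the job is handed in: The fingers are still holding the last white key down (more than 2.4 of its 4 mm), every other key and the stop knob are up, and the remote lies flat and still within 15 mm of where it was (all of step 4 and value of joint each of blue1, blue2, blue3, blue4 below 0.0012 m and value of joint stop below 0.002 m and contact force between the fingers and remote above 0.8 N and distance of remote from where it was at the start of the episode below 0.015 m and angle between remote's own z axis and vertical below 0.06 rad and linear speed of remote below 0.02 m/s); the arm keeps its last pose, push and grip.
It fails at once if a blue key or the stop knob is pressed (value of joint any of blue1, blue2, blue3, blue4, stop above 0.002 m).
It fails at once if the remote is pressed harder than 30 N (contact force between the fingers and remote above 30 N).
It fails at once if the remote is shoved over 15 mm (distance of remote from where it was at the start of the episode above 0.015 m).
It fails at once if the remote is lifted or tipped (height (world z) of remote above 0.008 m or angle between remote's own z axis and vertical above 0.1 rad).
It fails at once if something else on the bench is moved over 15 mm, tipped or lifted (distance of any of grey_remote, spool, dish, cells, screwdriver, flux, tray from where it was at the start of the episode above 0.015 m or height (world z) of any of grey_remote, spool, dish, cells, flux, tray above 0.01 m or angle between flux's own z axis and vertical above 0.2 rad).
It also fails if it takes over 40 s, if anything falls off the work surface, if the arm or the gripper's body presses on something with over 40 N, if the wrist force passes 120 N, or if a joint passes its speed limit or range.

## Working session

There is one attempt and no reset: what is moved stays moved. The work goes in short steps, Python scripts to look and compute and a tool call to move; the robot and the scene stay as the last step left them, time stands still between calls to the robot, and variables do not carry over. Pictures are saved under pics/ and viewed, at most 10 in all, crops included, and the job is handed in when it is done.

Besides the shell and the picture viewer there is one more tool, called after "Emit:" by a JSON object that holds its "op" and its "data". move_arm: Moves the arm, as the interface text tells. Its arguments: {"type":"object","properties":{"targets":{"type":"string"},"gripper":{"type":"number"}},"required":["targets"]}

```bash
mkdir -p pics; python3 - <<'E'
from station import *
import cv2,pickle
s=sense();print(s['tcp_pos'],s['ee_rot'],s['time_s'],s['wrist_force'])
d={n:capture(n) for n in('scene','side','wrist')}
pickle.dump((s,d),open('d0.pkl','wb'))
for n in d: cv2.imwrite(f'pics/{n}0.png',d[n]['image'])
cv2.imwrite('pics/two.png',cv2.resize(np.hstack([d['scene']['image'],d['wrist']['image']]),(800,300)) if 'np' in globals() else d['scene']['image'])
E
```

```text
[0.23896834 0.5768541  0.22146466] [[ 9.23768629e-01 -3.82950307e-01 -7.63157619e-04]
 [-3.82951058e-01 -9.23766329e-01 -2.06310215e-03]
 [ 8.50862889e-05  2.19808106e-03 -9.99997581e-01]] 0.0 [ 0.10471774 -0.14439935 -0.10749593]
```

View pics/scene0.png

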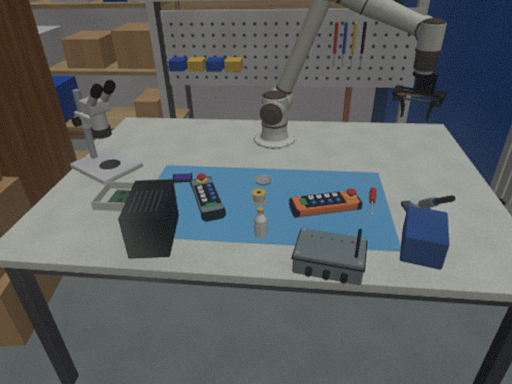

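View pics/wrist0.png

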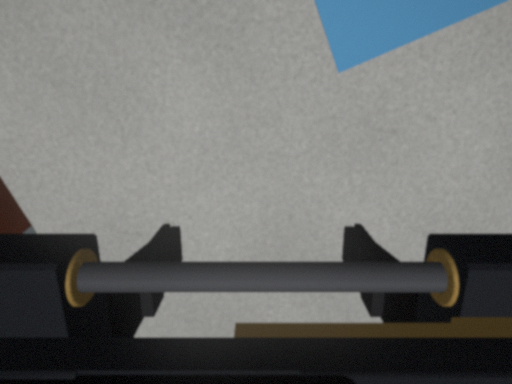

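The scene view shows the orange remote around (325,203) with its stop knob at (352,193). A grey remote lies at (208,197). The wrist view shows only bench. I'll cast rays to get a rough location.

```bash
cat > h.py <<'E'
import numpy as np,cv2
def ray(c,u,v,T):
    d=T[:3,:3]@np.array([(u-c['cx'])/c['fx'],-(v-c['cy'])/c['fy'],-1.]); return T[:3,3],d
def onplane(c,u,v,z,T=None):
    o,d=ray(c,u,v,c['world_from_camera'] if T is None else T); return o+d*(z-o[2])/d[2]
def wristT(s,c):
    T=np.eye(4);T[:3,:3]=s['ee_rot'];T[:3,3]=s['tcp_pos'];return T@c['hand_eye']
def proj(c,p,T):
    q=np.linalg.inv(T)@np.append(p,1);return c['cx']-c['fx']*q[0]/q[2],c['cy']+c['fy']*q[1]/q[2]
E
python3 - <<'E'
import pickle;from h import *
s,d=pickle.load(open('d0.pkl','rb'));c=d['scene'];print([k for k in c],d['wrist']['hand_eye'],[ (k,d['wrist'][k]) for k in d['wrist'] if k not in('image','hand_eye')])
for n,u,v,z in [('knob',352,193,.065),('c',325,203,.041),('flux',261,225,.05),('driver',373,200,.01),('spool',259,196,.04)]: print(n,onplane(c,u,v,z).round(3))
E
```

```text
['image', 'fx', 'fy', 'cx', 'cy', 'world_from_camera'] [[ 5.28328528e-04  9.61671606e-01  2.74203287e-01  7.50108115e-02]
 [ 9.99999830e-01 -4.39934890e-04 -3.83859534e-04  1.33521984e-04]
 [-2.48515222e-04  2.74203443e-01 -9.61671675e-01 -1.62456930e-01]
 [ 0.00000000e+00  0.00000000e+00  0.00000000e+00  1.00000000e+00]] [('fx', 328.05015969903565), ('fy', 328.05015969903565), ('cx', 261.74002069036385), ('cy', 190.86134882382214)]
knob [0.572 0.323 0.065]
c [0.608 0.228 0.041]
flux [0.766 0.015 0.05 ]
driver [0.528 0.409 0.01 ]
spool [ 0.579 -0.011  0.04 ]
```

View pics/side0.png

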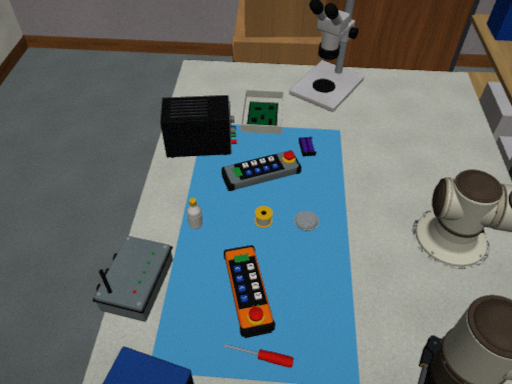

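The side view confirms it: orange remote at (248,290), red knob at (256,314), screwdriver beyond that end. I'll move over the knob end with the fingers shut and turn the tool x axis along the remote.

Emit:
{"op": "move_arm", "data": {"targets": "1 -0.8 0 -1;1 -0.8 0 -1;1 -0.8 0 -1;1 -0.8 0 -1;1 -0.8 0 -1;1 -0.8 0 -1;1 -0.8 0 -1;1 -0.8 0 -1;1 -0.8 0 -1;1 -0.8 0 -1", "gripper": 0}}

```text
time_s: 0.98
tcp_pos: [0.4901, 0.3761, 0.2223]
ee_rot: [[0.297, -0.955, -0.001], [-0.955, -0.297, -0.0], [0.0, 0.001, -1.0]]
wrist_force: [-0.2, 0.8, 0.5]
gripper_width: 0.326
gripper_force: 0.0
```

Emit:
{"op": "move_arm", "data": {"targets": "1 -0.8 0 0;1 -0.8 0 0;1 0 0 0;0 0 0 0;0 0 0 0;0 0 0 0"}}

```text
time_s: 1.48
tcp_pos: [0.5637, 0.3373, 0.2219]
ee_rot: [[0.3, -0.954, -0.001], [-0.954, -0.3, -0.001], [0.0, 0.001, -1.0]]
wrist_force: [-0.4, -0.3, -0.1]
gripper_width: 0.006
gripper_force: 0.0
```

```bash
python3 - <<'E'
from station import *
import cv2,pickle
s=sense();c=capture('wrist');print(s['tcp_pos'],s['ee_rot'],s['time_s'],s['gripper_width'])
pickle.dump((s,c),open('d1.pkl','wb'))
cv2.imwrite('pics/wrist1.png',c['image'])
E
```

```text
[0.5637132  0.33729343 0.22188373] [[ 3.00436978e-01 -9.53800887e-01 -1.22063052e-03]
 [-9.53801629e-01 -3.00436351e-01 -6.72572962e-04]
 [ 2.74778910e-04  1.36630516e-03 -9.99999029e-01]] 1.4833 0.005895353325112421
```

View pics/wrist1.png

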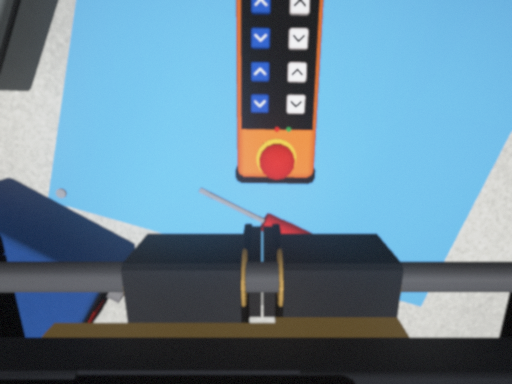

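The wrist view shows white keys at about (296,104), (297,72), (298,38) and (299,4), blue keys to their left, and the knob at (277,160). I'll shift 75 mm along the column so the whole remote is in view, then measure.

Emit:
{"op": "move_arm", "data": {"targets": "0.3 -1 0 0;0.3 -1 0 0;0.3 -1 0 0;0 0 0 0;0 0 0 0;0 0 0 0"}}

```text
time_s: 2.03
tcp_pos: [0.5861, 0.2631, 0.2229]
ee_rot: [[0.302, -0.953, 0.0], [-0.953, -0.302, 0.001], [-0.0, -0.0, -1.0]]
wrist_force: [-0.7, -0.5, 0.1]
gripper_width: 0.005
gripper_force: 0.0
```

```bash
cat > meas.py <<'E'
from station import *
import sys;from h import *
s=sense();c=capture('wrist');T=wristT(s,c);im=c['image']
hsv=cv2.cvtColor(im,cv2.COLOR_BGR2HSV)
def blobs(m,lo,hi):
    n,_,st,ce=cv2.connectedComponentsWithStats(m);return [(ce[i],st[i]) for i in range(1,n) if lo<st[i][4]<hi and 0.6<st[i][2]/st[i][3]<1.6]
m=cv2.inRange(hsv,(0,0,170),(180,45,255)); m=cv2.morphologyEx(m,cv2.MORPH_CLOSE,np.ones((9,9)))
print('tcp',s['tcp_pos'].round(4) if hasattr(s['tcp_pos'],'round') else s['tcp_pos'],'w',s['wrist_force'])
P=[]
for ce,st in blobs(m,120,1500):
    u,v=st[0]+st[2]/2-.5,st[1]+st[3]/2-.5; p=onplane(c,u,v,.047,T);P.append(p);print('white',u,v,st[2:5],p.round(4))
m=cv2.inRange(hsv,(112,130,80),(125,255,255))
for ce,st in blobs(m,100,1500): print('blue',ce.round(1),st[2:5],onplane(c,*ce,.047,T).round(4))
m=cv2.inRange(hsv,(0,180,60),(5,255,255))|cv2.inRange(hsv,(174,180,60),(180,255,255))
for ce,st in blobs(m,400,3000): print('red',ce.round(1),st[2:5],onplane(c,*ce,.065,T).round(4))
print('tool-x deg',np.degrees(np.arctan2(np.array(s['ee_rot'])[1][0],np.array(s['ee_rot'])[0][0])))
cv2.imwrite('pics/'+sys.argv[1],im)
E
python3 meas.py w2.png
```

```text
tcp [0.5861 0.2631 0.2229] w [-0.71496062 -0.46279937  0.09907932]
white 296.5 90.0 [ 18  19 330] [0.5781 0.1745 0.047 ]
white 295.5 121.5 [ 18  18 306] [0.569  0.2036 0.047 ]
white 294.0 150.5 [ 17  18 283] [0.5608 0.2319 0.047 ]
white 293.0 179.0 [ 17  17 276] [0.5518 0.2609 0.047 ]
blue [259.8 178.6] [ 18  17 151] [0.5856 0.2712 0.047 ]
tool-x deg -72.44926787036538
```

View pics/w2.png

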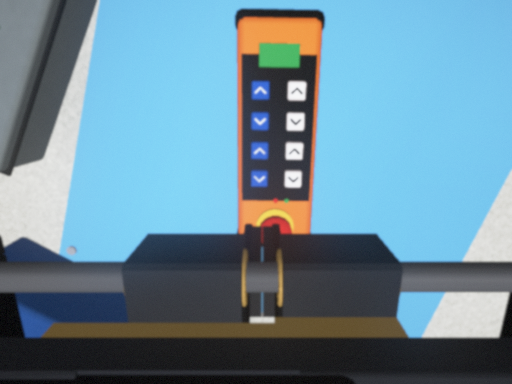

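The whole column is in view with the keys 30 mm apart: white1 at (293,179), which maps to (0.552, 0.261), and white4 at (296,90), which maps to (0.578, 0.1745). The shut fingertips look about 17 mm thick. I'll go above white1 and down to about 60 mm.

Emit:
{"op": "move_arm", "data": {"targets": "-0.7 -0.05 0 0;-0.7 -0.05 0 0;0 0 -1 0;0 0 -1 0;0 0 -1 0;0 0 -1 0;0 0 -1 0;0 0 -1 0;0 0 0 0;0 0 0 0"}}

```text
time_s: 2.92
tcp_pos: [0.5509, 0.2604, 0.0716]
ee_rot: [[0.302, -0.953, -0.002], [-0.953, -0.302, -0.002], [0.001, 0.003, -1.0]]
wrist_force: [1.0, 0.0, 0.1]
gripper_width: 0.005
gripper_force: 0.0
```

Emit:
{"op": "move_arm", "data": {"targets": "0 0 -0.4 0;0 0 0 0;0 0 0 0;0 0 0 0"}}

```text
time_s: 3.25
tcp_pos: [0.5522, 0.2603, 0.0637]
ee_rot: [[0.301, -0.954, 0.002], [-0.954, -0.301, 0.001], [-0.001, -0.002, -1.0]]
wrist_force: [0.7, 0.6, 0.2]
gripper_width: 0.005
gripper_force: 0.0
```

```bash
python3 - <<'E'
from station import *
from h import *
d=capture('side');c=capture('scene')
P=lambda c:np.array(proj(c,np.array([.552,.261,.055]),c['world_from_camera'])).astype(int)
o=[]
for q in(d,c):
    u,v=P(q);u=min(max(u,45),466);v=min(max(v,45),338);o.append(cv2.resize(q['image'][v-45:v+45,u-45:u+45],(390,390),interpolation=cv2.INTER_CUBIC))
cv2.imwrite('pics/near1.png',np.hstack(o))
s=sense();print(s['tcp_pos'],s['wrist_force'])
E
```

```text
[0.5521468  0.26017981 0.06348331] [-0.58535671  0.76692841 -0.63489401]
```

View pics/near1.png

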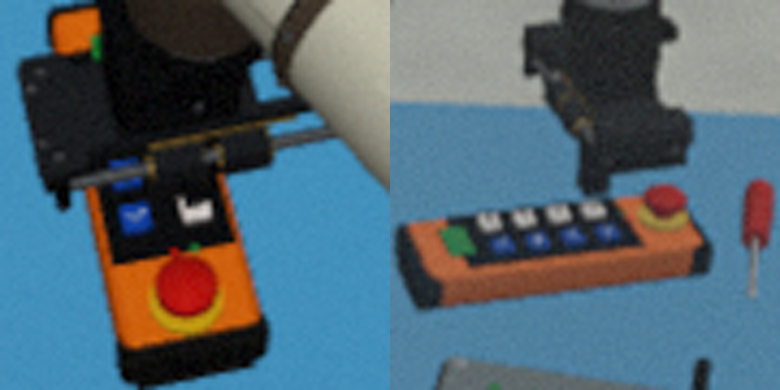

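The side crop (left) shows the fingertip just over white key 1 at (195,205). The scene crop (right) shows it above the white row next to the knob. I'll descend gently with force checks.

Emit:
{"op": "move_arm", "data": {"targets": "0 0 -0.3 0;0 0 -0.2 0;0 0 0 0;0 0 -0.08 0;0 0 0 0;0 0 0 0"}}

```text
time_s: 3.85
tcp_pos: [0.5518, 0.2599, 0.048]
ee_rot: [[0.301, -0.954, -0.0], [-0.954, -0.301, -0.0], [0.0, 0.0, -1.0]]
wrist_force: [0.2, -1.2, 0.0]
gripper_width: 0.004
gripper_force: 0.0
```

Emit:
{"op": "move_arm", "data": {"targets": "0 0 -0.08 0;0 0 0 0;0 0 0 0"}}

```text
time_s: 4.1
tcp_pos: [0.552, 0.2601, 0.0466]
ee_rot: [[0.301, -0.954, 0.001], [-0.954, -0.301, 0.0], [-0.0, -0.001, -1.0]]
wrist_force: [0.0, -0.2, 2.7]
gripper_width: 0.005
gripper_force: 1.4
```

Emit:
{"op": "move_arm", "data": {"targets": "0 0 -0.04 0;0 0 0 0;0 0 0 0"}}

```text
time_s: 4.35
tcp_pos: [0.552, 0.2601, 0.0455]
ee_rot: [[0.301, -0.954, 0.001], [-0.954, -0.301, 0.0], [-0.0, -0.001, -1.0]]
wrist_force: [-0.8, 0.4, 4.4]
gripper_width: 0.004
gripper_force: 2.2
```

Emit:
{"op": "move_arm", "data": {"targets": "0 0 -0.05 0;0 0 0 0;0 0 0 0;0 0 0 0"}}

```text
time_s: 4.68
tcp_pos: [0.552, 0.26, 0.0444]
ee_rot: [[0.301, -0.954, 0.001], [-0.954, -0.301, 0.0], [-0.0, -0.001, -1.0]]
wrist_force: [-0.6, -1.2, 5.6]
gripper_width: 0.006
gripper_force: 3.0
```

Emit:
{"op": "move_arm", "data": {"targets": "0 0 -0.03 0;0 0 0 0;0 0 0 0;0 0 0 0"}}

```text
time_s: 5.02
tcp_pos: [0.552, 0.2601, 0.0438]
ee_rot: [[0.301, -0.954, 0.001], [-0.954, -0.301, 0.0], [-0.0, -0.001, -1.0]]
wrist_force: [-0.6, -0.6, 6.7]
gripper_width: 0.008
gripper_force: 3.4
```

White1 is pressed about 3.4 mm at 6.7 N. Lift, move 30 mm, and press white2.

Emit:
{"op": "move_arm", "data": {"targets": "0 0 0.3 0;0 0 0.3 0;0 0 0 0;0.18 -0.58 0 0;0.17 -0.57 0 0;0 0 0 0;0 0 -0.3 0;0 0 -0.1 0;0 0 0 0;0 0 0 0"}}

```text
time_s: 5.85
tcp_pos: [0.5602, 0.2309, 0.0476]
ee_rot: [[0.301, -0.954, -0.001], [-0.954, -0.301, -0.001], [0.001, 0.001, -1.0]]
wrist_force: [0.8, 0.1, -0.3]
gripper_width: 0.001
gripper_force: 0.0
```

Emit:
{"op": "move_arm", "data": {"targets": "0 0 -0.1 0;0 0 0 0;0 0 -0.08 0;0 0 0 0;0 0 0 0;0 0 0 0"}}

```text
time_s: 6.35
tcp_pos: [0.5606, 0.2314, 0.0444]
ee_rot: [[0.301, -0.954, 0.001], [-0.954, -0.301, 0.0], [0.0, -0.001, -1.0]]
wrist_force: [-0.9, -1.5, 5.2]
gripper_width: 0.001
gripper_force: 3.0
```

Emit:
{"op": "move_arm", "data": {"targets": "0 0 -0.04 0;0 0 0 0;0 0 0 0;0 0 0 0"}}

```text
time_s: 6.68
tcp_pos: [0.5606, 0.2313, 0.0436]
ee_rot: [[0.301, -0.954, 0.001], [-0.954, -0.301, 0.0], [0.0, -0.001, -1.0]]
wrist_force: [-3.0, -2.0, 7.9]
gripper_width: 0.008
gripper_force: 3.6
```

White2 is down. Next, white3.

Emit:
{"op": "move_arm", "data": {"targets": "0 0 0.3 0;0 0 0.3 0;0 0 0 0;0.18 -0.58 0 0;0.17 -0.57 0 0;0 0 0 0;0 0 -0.3 0;0 0 -0.1 0;0 0 0 0;0 0 0 0"}}

```text
time_s: 7.52
tcp_pos: [0.569, 0.202, 0.0473]
ee_rot: [[0.301, -0.954, -0.001], [-0.954, -0.301, -0.001], [0.001, 0.001, -1.0]]
wrist_force: [0.2, -1.5, 2.0]
gripper_width: 0.005
gripper_force: 0.9
```

Emit:
{"op": "move_arm", "data": {"targets": "0 0 -0.1 0;0 0 0 0;0 0 -0.1 0;0 0 0 0;0 0 0 0;0 0 0 0"}}

```text
time_s: 8.02
tcp_pos: [0.5693, 0.2025, 0.0436]
ee_rot: [[0.301, -0.954, 0.001], [-0.954, -0.301, -0.0], [0.0, -0.0, -1.0]]
wrist_force: [-1.1, -2.3, 6.9]
gripper_width: 0.002
gripper_force: 3.6
```

White3 is down. Lift and go to white4, checking the remote's position on the way.

Emit:
{"op": "move_arm", "data": {"targets": "0 0 0.3 0;0 0 0.3 0;0 0 0 0;0.18 -0.58 0 0;0.17 -0.57 0 0;0 0 0 0;0 0 -0.3 0;0 0 -0.08 0;0 0 0 0;0 0 0 0"}}

```text
time_s: 8.85
tcp_pos: [0.5777, 0.1735, 0.0476]
ee_rot: [[0.301, -0.954, -0.001], [-0.954, -0.301, -0.001], [0.0, 0.001, -1.0]]
wrist_force: [0.2, -0.3, 0.2]
gripper_width: 0.006
gripper_force: 0.0
```

Emit:
{"op": "move_arm", "data": {"targets": "0 0 -0.1 0;0 0 0 0;0 0 -0.1 0;0 0 0 0;0 0 0 0;0 0 0 0"}}

```text
time_s: 9.35
tcp_pos: [0.5781, 0.1739, 0.0441]
ee_rot: [[0.301, -0.954, 0.001], [-0.954, -0.301, -0.0], [0.0, -0.001, -1.0]]
wrist_force: [-1.5, -1.3, 6.2]
gripper_width: 0.004
gripper_force: 3.2
```

Emit:
{"op": "move_arm", "data": {"targets": "0 0 -0.03 0;0 0 0 0;0 0 0 0;0 0 0 0;0 0 0 0;0 0 0 0"}}

```text
time_s: 9.85
tcp_pos: [0.5781, 0.1739, 0.0436]
ee_rot: [[0.301, -0.954, 0.001], [-0.954, -0.301, 0.0], [0.0, -0.001, -1.0]]
wrist_force: [-1.4, -1.9, 7.0]
gripper_width: 0.006
gripper_force: 3.6
```

```bash
python3 - <<'E'
from station import *
from h import *
q=capture('scene');u,v=np.array(proj(q,np.array([.57,.22,.045]),q['world_from_camera'])).astype(int)
cv2.imwrite('pics/end.png',cv2.resize(q['image'][v-45:v+45,u-60:u+60],(780,585),interpolation=cv2.INTER_CUBIC))
s=sense();print(s['tcp_pos'],s['wrist_force'],s['gripper_force'])
E
```

```text
[0.57809436 0.17385599 0.04354955] [-2.94049836 -0.50037324  7.20529518] 3.647558093362022
```

View pics/end.png

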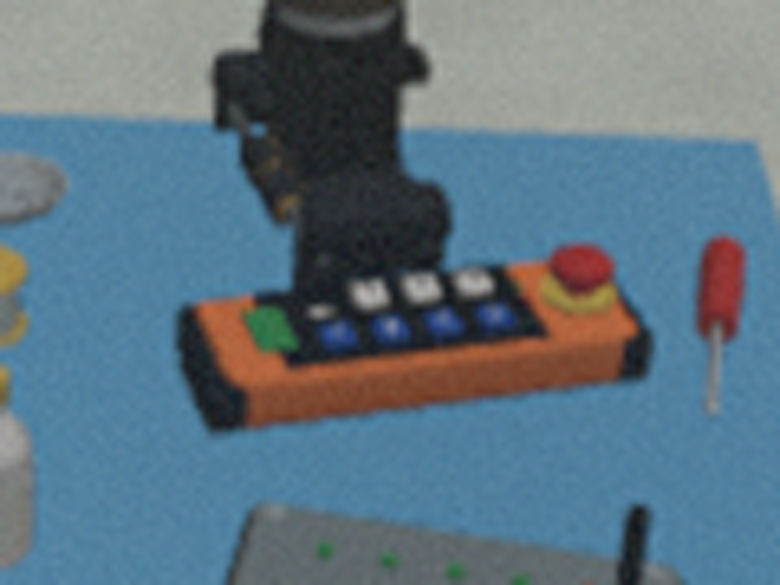

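The fingertip is on the last white key (320,310), the other three white keys (370–475,288) are free, and the remote is in place. I'm handing it in.

```bash
python3 -c "
from station import *
print(finish_job())"
```

```text
the job is handed in; nothing more can be done
None
```

I pressed the four white keys in order from the stop-knob end, each to about 7–8 N, and handed the job in with the fingers still holding the last key down at about 7 N; the hand-in gave no verdict.

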